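# Feed a turning blank into the drying box

### The job

Take the plywood push shoe and with it push the square wooden blank that lies in the infeed lane through the sprung flap of the drying box, until you feel it come up firmly against the head of the stop bolt inside; bring it up to the bolt gently and do not ram it. Then draw the shoe right back out of the port so that the flap drops shut behind the blank, put the shoe down and let go, leaving the tin, the chuck and the gouge alone.

Things in the scene. Friction and masses are not known exactly. Their poses are not given: they have to be found in the camera images.
- drying_box: Fixed bench drying box, 270 x 270 x 170 mm high: grey base, white front panel, clear sides and top. x = feed direction (into the box), y across the lane, z up; origin on the bench, mid-lane, right under the closed flap. Front panel's outer face at x = -12 mm; its port is 60 mm wide and reaches up to z = 86 mm: the shoe's sole fits through, a hand does not.
- lane_mouth (a point): Middle of the lane floor at the open end of the infeed tray: 304 mm before the closed flap, 20 mm above the bench. The straight, level steel lane runs from here through the port to 240 mm past the flap, 50 mm wide between two fences 4 mm thick and 18 mm high (tops 38 mm above the bench). Axes as the box.
- flap (a joint): Angle of the sprung, damped flap in the port: 0 = hanging shut; grows as its lower edge swings inward (box +x), to 1.5 rad; it cannot swing outward. Hinge line at box x = 0, z = 80 mm. Pushing the blank under it takes a few newtons. It lies at about 1.25 rad on the blank and 0.9 rad on the shoe's sole.
- flap_edge (a point): Middle of the rolled lower edge of the aluminium flap (46 mm wide, 3 mm thick), 58 mm from its hinge line. The flap can drop shut behind the blank only when the blank's tail is at least 58 mm past the hinge line.
- blank: Loose square hardwood blank 120 x 42 x 42 mm, about 0.15 kg, lying in the lane before the flap with its length along the feed. Origin: centre of its underside; x along its length, towards the flap.
- blank_head (a point): Centre of the blank's leading end face (60 mm ahead of its origin, 21 mm up).
- blank_tail (a point): Centre of the blank's trailing end face (60 mm behind its origin, 21 mm up), where the shoe pushes.
- push_shoe: Loose plywood push shoe, 0.18 kg, standing on its sole on the bench. Sole: a bar 220 mm long, 34 wide, 24 high, from x = -20 to +200 mm; handle: upright board at its rear, 38 mm along x, 20 mm thick across y (grasp it over this thickness from above), up to 98 mm over the underside. Origin: on the underside, under the handle; x towards the nose, z up.
- shoe_nose (a point): Centre of the sole's front end, 200 mm ahead of the shoe's origin and 12 mm up: the end that pushes.
- shoe_grip (a point): Centre of the handle's upper part, 76 mm above the shoe's underside: the place to grasp.
- stop_bracket: Fixed steel bracket across the lane inside the box, a plate 46 mm wide, 42 high, its face 225 mm past the hinge line; origin on the lane floor at that face, axes as the box. A bolt (head 18 mm across, 21 mm above the lane floor) sticks out of it towards the flap and is the stop: set by hand, its head lies 14 to 39 mm before the plate, how far is not measured. A firm touch is 5 to 12 N; over 22 N is ramming.
- wax_tin: Bystander: blue metal tin, 68 mm across, 55 high. Origin: centre of its underside.
- chuck: Bystander: dark steel lathe chuck with four jaws, 72 mm across, 46 high. Origin: centre of its underside.
- gouge: Bystander: woodturning gouge lying on the bench, dark wooden handle and steel shaft, 270 mm long and 30 high. Origin: under the ferrule; x towards the steel tip.
Things that resemble listed ones, but are neither listed nor needed, are in the scene too. Several things have the shape of the push_shoe; the one meant has the colours described above. Of the things that look like the blank, the larger one is meant.

How it is judged:
On the way, in this order (a step that is already met when the one before it is completed fails the run):
1. the shoe pushes the blank under the flap (value of joint flap above 0.7 rad and x of blank_head in the frame of drying_box above 0.01 m and contact force between push_shoe and blank above 0.5 N), for 0.05 s.
2. the shoe presses the blank home against the stop bolt (contact force between blank and stop_bracket above 3 N and contact force between push_shoe and blank above 3 N), for 0.1 s.
At the end, for the whole second after the job is handed in: The flap hangs shut (within 0.06 rad), the blank lies wholly inside with its tail at least 50 mm past the flap, the shoe is wholly outside the port, put down and at rest (value of joint flap below 0.06 rad and x of blank_tail in the frame of drying_box above 0.05 m and x of shoe_nose in the frame of drying_box below -0.012 m and height (world z) of push_shoe below 0.06 m and linear speed of each of push_shoe, blank below 0.02 m/s); the robot touches nothing.
It fails at once if the blank is rammed against the stop bolt (over 22 N) (contact force between blank and stop_bracket above 22 N).
It fails at once if the wax tin is shoved (distance of wax_tin from where it was at the start of the episode above 0.02 m).
It fails at once if the chuck is shoved (distance of chuck from where it was at the start of the episode above 0.02 m).
It fails at once if the gouge is shoved (distance of gouge from where it was at the start of the episode above 0.02 m).
It also fails if it takes over 46 s, if anything falls off the work surface, if the arm or the gripper's body presses on something with over 40 N, if the wrist force passes 120 N, or if a joint passes its speed limit or range.

### The arm

A 6-joint arm with a two-finger parallel gripper is mounted at the origin on the work surface. World frame = base frame: x ahead of the robot, y to its left, z up, the work surface at z = 0. Lengths are in m, angles in rad, forces in N, time in s.
With the tool pointing down it reaches from about 0.275 to 0.725 m from the base axis. Payload 5.6 kg.
Tool frame: the origin (TCP) lies midway between the tips of the shut fingers; the grasp point (between the pads) lies 19 mm behind it; z points along the fingers, y is the line along which they close (so a half turn about z gives the same grasp; the last joint's range is limited). The gripper opens to 85 mm and grips with 20 to 120 N. Pads are 22 mm wide; open, the fingers measure 114 mm over their backs; the gripper's body (76 mm by 85 mm) begins 54 mm behind the grasp point. The pads swing forward as they close: fully open they stand 13 mm farther back than shut.
Start: joints at [1.4, 0.255, 0.108, 0, -1.424, -0.285], TCP at [0.242, 0.494, 0.194] pointing down, gripper open.
Joint ranges: [-2.95, 2.95], [-1.21, 1.97], [-1.09, 1.5], [-2.87, 1.71], [-2.94, -0.07], [-3.05, 3.05]. Speed limits (rad/s): [2.57, 2.57, 3.14, 3.14, 3.14, 3.14].

### API

Orientations are given as [roll, pitch, yaw] about the fixed x, y, z axes, in that order (R = Rz(yaw) Ry(pitch) Rx(roll)).
In Python, from rig import * gives the robot as it stands.
- The arm moves only by the tool drive_tool, never from a script. Its argument "increments" is a list of rows, each a list of 3 entries, a list of its own where there are three numbers: the shift along the tool's x, y, z scaled (see below), then the turn, a rotation vector about the tool's x, y, z scaled (see below), then the opening, from -1 (shut) to 1 (fully open). In form: [[[x, y, z], [rx, ry, rz], grip], ...]. A call has 1 to 5 rows; each row is the pose to reach, as a shift and turn from the pose commanded when the call began, along the tool's axes at that moment; what a row does not reach only later rows make up. The controller multiplies each number of a shift by 10 cm and each number of a turn by pi/2 rad. A row lasts 1/8 s, in which the tool goes at most 62.5 mm and 10.7 degrees, less where a joint would pass 70% of its speed; a pose out of reach is approached as far as the arm can. A call with a number of a shift or a turn outside -1 to 1 is refused whole. A call with a gripper value outside its range is refused whole. The fingers move at their own pace and stop on an object; the grip force is fixed at half the most. Time passes only in rows, so rows that repeat a pose let the fingers close. It gives the time, the measured TCP pose, the force, the opening and the grip force at its end, in the units of the state.
- state(): the state, without advancing time (a new reading comes with each control period).
- camera(name): name is "side" or "top" or "wrist"; returns (picture, depth): 480x640x3 uint8, red, green, blue; 480x640 float32, m along the optical axis (not along the pixel's ray), 0 where there is no reading.
- camera_info(name): a dict with "vertical_fov" (degrees; the focal length in pixels is half the picture's height over the tangent of half this angle, whatever the lens; pixels are square), "cx", "cy" (the principal point, pixels), "k1" (the pictures are not rectified: a ray, as slopes to the right and down, at radius r is drawn at 1 + k1 r^2 times it, then the intrinsics apply), "rvec" (rotation vector, rad) and "tvec" (3), from world to camera coordinates, as OpenCV has them. Camera axes: x right, y down, z forward; pixel columns grow to the right and rows downward; lengths in m; the calibration is good to about 2 mm. A picture is of the moment at which its call begins: read the wrist's pose just before it. camera_info takes no time and is no camera call; for the wrist camera it gives the pose at the moment of the call.
- finish_job(): hands the job in; it is judged then, once.
The state is a dict: "time": time; "qpos": joint angles; "qvel": joint speeds; "effort": joint torques, N m; "ee_pos": TCP position; "tool_rot": TCP orientation; "force": force on the tool from outside, world axes, zero at the start; "moment": the same for the moment, N m; "width": finger opening in m; "grip_force": force on a finger pad.
Only numpy, scipy, OpenCV 4.12 (cv2) and the standard library are available. Lean on these libraries where they do the work, as an engineer would, in place of code of your own. Each camera call takes 0.05 s, during which the arm holds its last target. There are 200 camera calls.

## Working session

There is one attempt and no reset: what is moved stays moved. The work goes in short steps, Python scripts to look and compute and a tool call to move; the robot and the scene stay as the last step left them, time stands still between calls to the robot, and variables do not carry over. Pictures are saved under pics/ and viewed, at most 10 in all, crops included, and the job is handed in when it is done.

Besides the shell and the picture viewer there is one more tool, called after "Emit:" in YAML: its name, and indented under it one key for each argument. drive_tool: Moves the arm, as the interface text tells. Its arguments: {"type":"object","properties":{"increments":{"type":"array","items":{"type":"array"}}},"required":["increments"]}

```bash
mkdir -p pics
cat > h.py <<'E'
from rig import *
import numpy as np, cv2
from scipy.spatial.transform import Rotation as R
def snap(n,f):
    i=camera_info(n); p,d=camera(n); cv2.imwrite(f'pics/{f}.png',p[:,:,::-1]); np.savez(f'pics/{f}.npz',p=p,d=d,**{k:np.array(v) for k,v in i.items()})
def cloud(f):
    z=np.load(f'pics/{f}.npz'); d=z['d']; fl=240/np.tan(np.radians(float(z['vertical_fov']))/2)
    u,v=np.meshgrid(np.arange(640),np.arange(480))
    K=np.array([[fl,0,float(z['cx'])],[0,fl,float(z['cy'])],[0,0,1]])
    pt=cv2.undistortPoints(np.stack([u,v],-1).reshape(-1,1,2).astype(np.float64),K,np.array([float(z['k1']),0,0,0,0])).reshape(480,640,2)
    c=np.dstack([pt*d[...,None],d])
    Rm=cv2.Rodrigues(z['rvec'].astype(float))[0]
    W=(c-z['tvec'].reshape(3))@Rm
    W[d==0]=np.nan
    return W,z['p']
E
python3 - <<'E'
from h import *
snap('top','t0'); snap('side','s0'); print(state()); print(camera_info('top'))
E
```

```text
{'time': 0.1, 'qpos': array([ 1.39959894e+00,  2.55690215e-01,  1.07146084e-01, -4.11296083e-04,
       -1.42391600e+00, -2.84635658e-01]), 'qvel': array([-2.71785686e-04, -2.96126203e-03,  3.46440789e-03,  5.92695819e-05,
       -1.18996442e-03,  2.89275527e-04]), 'effort': array([-3.32813855e-03, -3.87603772e+01,  2.38475990e+01,  5.37787870e+00,
       -3.74065916e-03,  4.38421992e-06]), 'ee_pos': array([0.24183286, 0.49341874, 0.1935915 ]), 'tool_rot': array([ 3.13988156e+00, -7.68119809e-05, -4.55893511e-01]), 'force': array([-0.07038691, -0.41797323, -0.03753306]), 'moment': array([ 0.04581954,  0.02061079, -0.00080207]), 'grip_force': 0.0, 'width': 0.08514034989919414}
{'vertical_fov': 55.89584961940413, 'cx': 315.44746874713485, 'cy': 242.08693313216352, 'k1': 0.03942253919018868, 'rvec': array([ 2.15159858, -2.12275207,  0.15669306]), 'tvec': array([-0.02391604,  0.5242329 ,  1.01124368])}
```

View pics/t0.png

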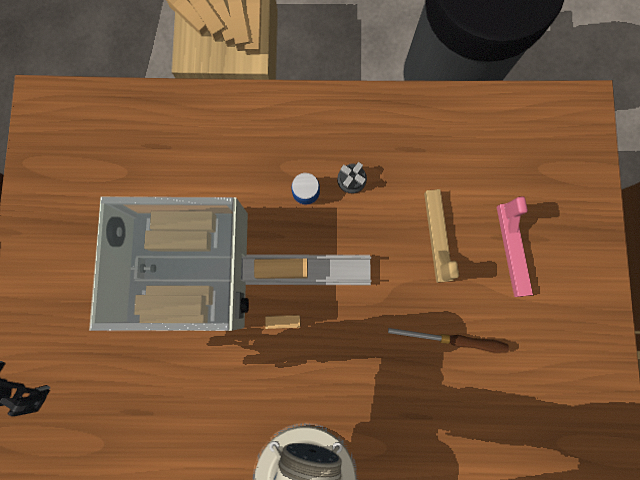

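View pics/s0.png

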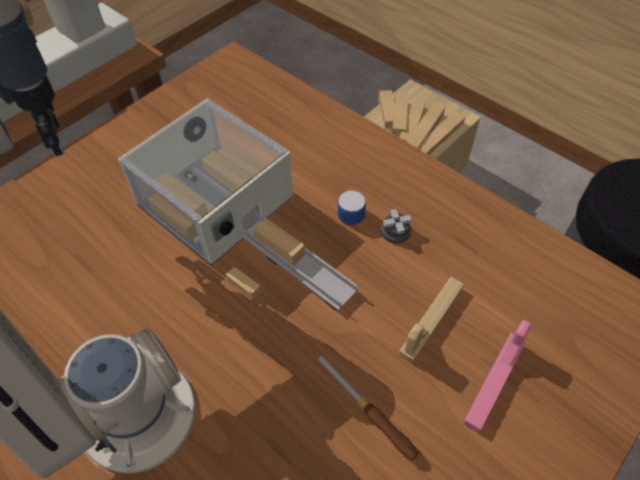

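The top view shows two shoes: the plywood-coloured one at (440,235), with its handle at (450,270), and a pink one at (515,245). I need the plywood one. There are also two blanks: the large one in the lane at (285,268), and a small offcut on the bench at (282,322). I need the one in the lane. I'll confirm both in a crop and measure them.

Run:
```python
from h import *
W,p=cloud('t0')
cv2.imwrite('pics/c0.png',cv2.resize(p[160:360,230:550,::-1],(800,500),interpolation=cv2.INTER_CUBIC))
hsv=cv2.cvtColor(p,cv2.COLOR_RGB2HSV)
def rect(name,u0,u1,v0,v1,z0,z1):
    w=W[v0:v1,u0:u1].reshape(-1,3); m=(w[:,2]>z0)&(w[:,2]<z1); q=w[m]
    r=cv2.minAreaRect(q[:,:2].astype(np.float32)*1000)
    print(name,len(q),'rect',np.round(r[0],1),np.round(r[1],1),round(r[2],2),'z med',np.median(q[:,2]).round(4)); return q
rect('shoe sole',415,470,180,290,.015,.032)
rect('shoe handle',415,470,180,290,.08,.11)
rect('shoe all',415,470,180,290,.012,.11)
rect('blank',245,312,250,285,.052,.07)
rect('tray fences',240,385,245,295,.03,.045)
rect('floor',310,385,250,290,.01,.027)
rect('box front top',225,250,190,335,.155,.185)
rect('tin',285,325,165,210,.04,.07)
rect('chuck',330,372,155,198,.025,.07)
rect('gouge',380,525,320,360,.01,.04)
rect('box',80,250,190,335,.15,.185)
```

```text
shoe sole 1142 rect [ 549.4 -307. ] [221.8  36. ] 6.33 z med 0.0239
shoe handle 190 rect [ 460.  -316.7] [38.  21.8] 7.8 z med 0.0968
shoe all 1563 rect [ 549.4 -307. ] [221.8  36. ] 6.33 z med 0.0248
blank 993 rect [461.1  62.3] [ 41.4 118. ] 0.71 z med 0.0614
tray fences 590 rect [460.3   4.7] [113.1 297.2] 0.43 z med 0.0377
floor 1517 rect [463.8 -75.1] [ 69.2 141. ] 0.72 z med 0.0199
box front top 1295 rect [461.2 154.2] [269.9  22.5] 1.87 z med 0.1709
tin 614 rect [653.5   9.1] [64.  63.8] 53.2 z med 0.0544
chuck 547 rect [ 688.5 -102.1] [62.7 58. ] 2.59 z med 0.0397
gouge 979 rect [ 309.1 -320.5] [269.   27.8] 82.82 z med 0.0235
box 18749 rect [461.4 285.8] [272.4 280.1] 0.52 z med 0.1723
```

View pics/c0.png

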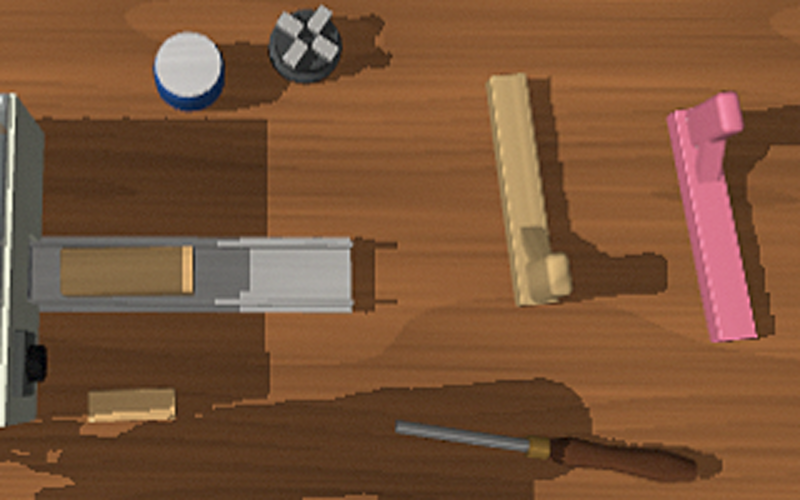

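The crop confirms both. The natural plywood shoe is the left of the two, with its handle at the lower end near (450,272) in the full picture. The blank in the lane at (285,268) is clearly larger than the offcut at (282,322). Next I'll fit the lane and find the bolt by ray-plane intersection.

```bash
cat >> h.py <<'E'
def ray(f,u,v,z0):
    z=np.load(f'pics/{f}.npz'); fl=240/np.tan(np.radians(float(z['vertical_fov']))/2)
    K=np.array([[fl,0,float(z['cx'])],[0,fl,float(z['cy'])],[0,0,1]])
    q=cv2.undistortPoints(np.array([[[float(u),float(v)]]]),K,np.array([float(z['k1']),0,0,0,0])).ravel()
    Rm=cv2.Rodrigues(z['rvec'].astype(float))[0]; c=-Rm.T@z['tvec'].reshape(3); d=Rm.T@np.r_[q,1]
    return c+d*(z0-c[2])/d[2]
E
python3 - <<'E'
from h import *
W,p=cloud('t0')
w=W[245:297,243:385].reshape(-1,3)
m=(w[:,2]>.034)&(w[:,2]<.041)&(abs(w[:,0]-.461)<.04); q=w[m]
for lo,hi in((.47,.5),(.42,.452)):
    s=q[(q[:,0]>lo)&(q[:,0]<hi)]; print(len(s),np.polyfit(s[:,1],s[:,0],1),s[:,0].min(),s[:,0].max(),s[:,1].min(),s[:,1].max())
f=w[(abs(w[:,2]-.02)<.004)&(abs(w[:,0]-.461)<.022)]; print('floor y',f[:,1].min(),np.median(f[:,2]))
w=W[190:340,80:255].reshape(-1,3); b=w[(w[:,2]>.165)&(w[:,2]<.18)]; print('box',np.percentile(b[:,0],[.5,99.5]),np.percentile(b[:,1],[.3,1,99.7]))
w=W[250:285,245:312].reshape(-1,3); b=w[abs(w[:,2]-.0615)<.004]; print('blank y',np.percentile(b[:,1],[1,99]))
for u in (134,139,142,147,152,157): print(u,ray('t0',u,267,.041))
cv2.imwrite('pics/c1.png',cv2.resize(p[235:300,90:250,::-1],(800,325),interpolation=cv2.INTER_CUBIC))
E
```

```text
244 [-0.01096083  0.48851709] 0.4756431531695807 0.4972241701193667 -0.1437239647894529 0.1508568005880344
254 [-0.01093889  0.43558833] 0.42547899851684334 0.4408843168019447 -0.14326643834444946 0.14892866049927966
floor y -0.1457581605855459 0.019716840576118277
box [0.32655739 0.59435721] [0.1465423  0.14834    0.42398843]
blank y [0.00351326 0.12094512]
134 [0.46115124 0.39896884 0.041     ]
139 [0.46128378 0.38759072 0.041     ]
142 [0.4613636  0.38075939 0.041     ]
147 [0.46149714 0.3693666  0.041     ]
152 [0.4616313  0.35796501 0.041     ]
157 [0.46176609 0.3465549  0.041     ]
```

View pics/c1.png

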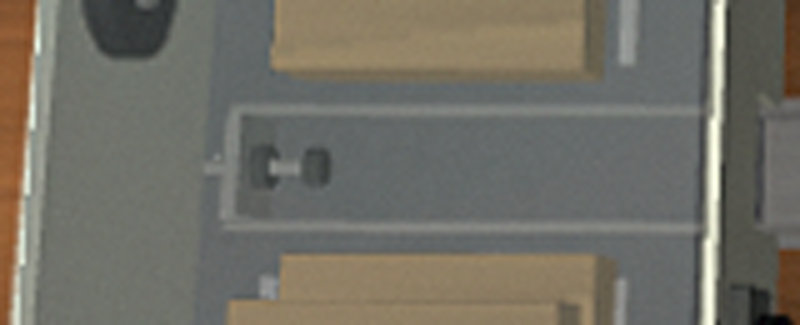

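The lane runs along x = 0.4621 - 0.01095·y, with the flap at y ≈ 0.159. In the crop, the front of the bolt head is at full-picture u ≈ 156, v ≈ 268, which puts it at y ≈ 0.347, about 38 mm before the plate. Next I'll plan the approach.

```bash
cat >> h.py <<'E'
def inc(P,Q):  # P,Q=(x,y,z,yaw) tool down; increment numbers
    c,s=np.cos(P[3]),np.sin(P[3]); d=np.array(Q[:3])-np.array(P[:3])
    return np.round([(c*d[0]+s*d[1])*10,(s*d[0]-c*d[1])*10,-d[2]*10,-(Q[3]-P[3])/(np.pi/2)],3)
def app(P,i):
    c,s=np.cos(P[3]),np.sin(P[3]); i=np.asarray(i)
    return np.array([P[0]+(c*i[0]+s*i[1])*.1,P[1]+(s*i[0]-c*i[1])*.1,P[2]-i[2]*.1,P[3]-i[3]*np.pi/2])
def plan(P,Qs):
    for Q in Qs:
        i=inc(P,Q); P=app(P,i); print(i.tolist(),'->',P.round(4))
    return P
E
python3 - <<'E'
from h import *
P=np.array([.242,.494,.194,-.456]); 
V=[P,np.array([.262,.42,.26,-.75]),np.array([.46,-.317,.19,-3.03])]
Qs=[V[1]]+[V[1]+(np.array([.46,-.317,.25,-3.03])-V[1])*k/8 for k in range(1,9)]
plan(P,Qs)
E
```

```text
[0.505, 0.576, -0.66, 0.187] -> [ 0.262   0.42    0.26   -0.7497]
[0.809, 0.506, 0.012, 0.182] -> [ 0.2867  0.3279  0.2588 -1.0356]
[0.919, 0.257, 0.013, 0.181] -> [ 0.3115  0.2357  0.2575 -1.3199]
[0.954, -0.011, 0.013, 0.181] -> [ 0.3362  0.1436  0.2562 -1.6043]
[0.912, -0.279, 0.012, 0.182] -> [ 0.361   0.0515  0.255  -1.8901]
[0.797, -0.524, 0.012, 0.181] -> [ 0.3858 -0.0406  0.2538 -2.1745]
[0.618, -0.727, 0.013, 0.182] -> [ 0.4105 -0.1328  0.2525 -2.4603]
[0.388, -0.871, 0.013, 0.181] -> [ 0.4353 -0.2249  0.2512 -2.7447]
[0.128, -0.945, 0.012, 0.182] -> [ 0.46   -0.317   0.25   -3.0305]
```

Emit:
drive_tool:
  increments:
    - [[0.505,0.576,-0.66],[0,0,0.187],1]
    - [[0.505,0.576,-0.66],[0,0,0.187],1]
    - [[0.505,0.576,-0.66],[0,0,0.187],1]

```text
time: 0.48
ee_pos: [0.263, 0.4195, 0.2631]
tool_rot: [-3.137, 0.002, -0.751]
force: [-0.6, -0.2, -0.3]
width: 0.0856
grip_force: 0.0
```

Emit:
drive_tool:
  increments:
    - [[0.809,0.506,0.012],[0,0,0.182],1]
    - [[0.809,0.506,0.012],[0,0,0.182],1]
    - [[0.809,0.506,0.012],[0,0,0.182],1]

```text
time: 0.85
ee_pos: [0.2869, 0.3262, 0.2588]
tool_rot: [3.141, -0.0, -1.037]
force: [0.0, 1.1, 0.1]
width: 0.0853
grip_force: 0.0
```

Emit:
drive_tool:
  increments:
    - [[0.919,0.257,0.013],[0,0,0.181],1]
    - [[0.919,0.257,0.013],[0,0,0.181],1]

```text
time: 1.1
ee_pos: [0.3115, 0.2346, 0.2571]
tool_rot: [3.14, -0.001, -1.322]
force: [0.4, -0.2, 0.8]
width: 0.0853
grip_force: 0.0
```

Emit:
drive_tool:
  increments:
    - [[0.954,-0.011,0.013],[0,0,0.181],1]
    - [[0.954,-0.011,0.013],[0,0,0.181],1]

```text
time: 1.35
ee_pos: [0.3364, 0.1422, 0.2559]
tool_rot: [3.141, -0.001, -1.607]
force: [0.2, 0.6, -0.4]
width: 0.0856
grip_force: 0.0
```

Emit:
drive_tool:
  increments:
    - [[0.912,-0.279,0.012],[0,0,0.182],1]
    - [[0.912,-0.279,0.012],[0,0,0.182],1]

```text
time: 1.6
ee_pos: [0.3614, 0.0501, 0.2546]
tool_rot: [3.14, -0.001, -1.893]
force: [0.1, 0.1, 0.2]
width: 0.0855
grip_force: 0.0
```

Emit:
drive_tool:
  increments:
    - [[0.797,-0.524,0.012],[0,0,0.181],1]
    - [[0.797,-0.524,0.012],[0,0,0.181],1]

```text
time: 1.85
ee_pos: [0.3864, -0.0422, 0.2532]
tool_rot: [3.14, -0.001, -2.178]
force: [0.1, 0.3, -0.1]
width: 0.0851
grip_force: 0.0
```

Emit:
drive_tool:
  increments:
    - [[0.618,-0.727,0.013],[0,0,0.182],1]
    - [[0.618,-0.727,0.013],[0,0,0.182],1]

```text
time: 2.1
ee_pos: [0.4113, -0.1345, 0.2515]
tool_rot: [3.14, -0.002, -2.464]
force: [-0.1, 0.4, 0.2]
width: 0.0851
grip_force: 0.0
```

Emit:
drive_tool:
  increments:
    - [[0.388,-0.871,0.013],[0,0,0.181],1]
    - [[0.388,-0.871,0.013],[0,0,0.181],1]

```text
time: 2.35
ee_pos: [0.4362, -0.2266, 0.2497]
tool_rot: [3.14, -0.002, -2.748]
force: [1.4, 1.0, -0.4]
width: 0.0853
grip_force: 0.0
```

Emit:
drive_tool:
  increments:
    - [[0.128,-0.945,0.012],[0,0,0.182],1]
    - [[0.128,-0.945,0.012],[0,0,0.182],1]
    - [[0.128,-0.945,0.012],[0,0,0.182],1]

```text
time: 2.72
ee_pos: [0.4608, -0.3183, 0.2474]
tool_rot: [3.139, -0.004, -3.032]
force: [-0.1, -0.1, 0.0]
width: 0.0854
grip_force: 0.0
```

Run:
```python
from h import *
s=state();print(s['ee_pos'],s['tool_rot'])
snap('wrist','w0'); W,p=cloud('w0')
w=W.reshape(-1,3); w=w[~np.isnan(w[:,0])]
for z0,z1 in((.09,.105),(.018,.03)):
    q=w[(w[:,2]>z0)&(w[:,2]<z1)&(abs(w[:,0]-.52)<.17)&(abs(w[:,1]+.31)<.05)]
    if len(q): print(len(q),cv2.minAreaRect(q[:,:2].astype(np.float32)*1000),np.median(q[:,2]))
```

```text
[ 0.46084369 -0.31826401  0.24741413] [ 3.13921834 -0.0038837  -3.03191472]
883 ((458.71270751953125, -317.0910949707031), (36.420982360839844, 20.103744506835938), 5.835054397583008) 0.09640419652754915
4406 ((547.7445678710938, -307.66241455078125), (219.7501678466797, 35.174015045166016), 6.24180793762207) 0.023356650293528118
```

View pics/w0.png

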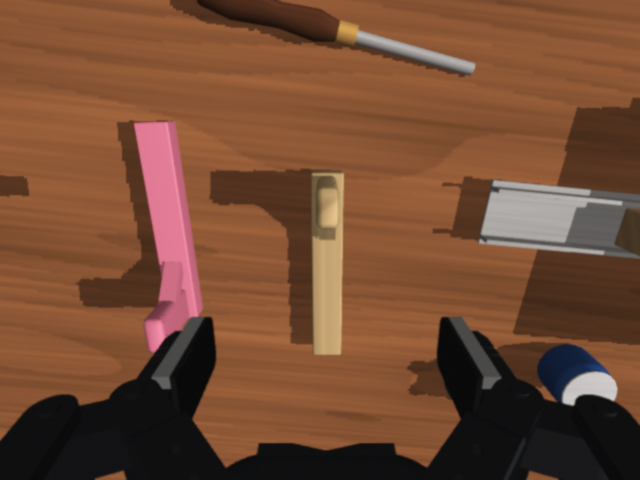

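The wrist view shows the plywood shoe's handle at (327,202), between the fingers and aligned with them. The tin is at (578,375), clear of the path. I'll descend and grip.

Emit:
drive_tool:
  increments:
    - [[0.015,0.015,0.5],[0,0,0],1]
    - [[0.015,0.015,0.95],[0,0,0],1]

```text
time: 3.02
ee_pos: [0.4589, -0.3143, 0.1539]
tool_rot: [3.141, 0.001, -3.027]
force: [0.0, -0.2, -0.4]
width: 0.0854
grip_force: 0.0
```

Emit:
drive_tool:
  increments:
    - [[0,0,0.35],[0,0,0],1]
    - [[0,0,0.7],[0,0,0],1]
    - [[0,0,0.95],[0,0,0],1]
    - [[0,0,0.95],[0,0,0],1]

```text
time: 3.52
ee_pos: [0.4574, -0.3139, 0.0585]
tool_rot: [3.139, -0.004, -3.028]
force: [0.8, -0.9, 1.2]
width: 0.0852
grip_force: 0.0
```

Emit:
drive_tool:
  increments:
    - [[0,0,0],[0,0,0],-1]
    - [[0,0,0],[0,0,0],-1]
    - [[0,0,0],[0,0,0],-1]
    - [[0,0,0],[0,0,0],-1]
    - [[0,0,0],[0,0,0],-1]

```text
time: 4.15
ee_pos: [0.4593, -0.3168, 0.062]
tool_rot: [-3.139, 0.002, -3.03]
force: [-0.4, -0.2, 0.1]
width: -0.0002
grip_force: 0.3
```

Run:
```python
from h import *
s=state();print(s)
snap('wrist','w1'); snap('side','s1')
a=cv2.imread('pics/w1.png');b=cv2.imread('pics/s1.png')[220:400,330:570]
cv2.imwrite('pics/m1.png',np.hstack([cv2.resize(a,(400,300)),cv2.resize(b,(400,300))]))
```

```text
{'time': 4.15, 'qpos': array([-0.32236209,  0.34375834, -0.11534795,  0.00151869, -1.10886514,
       -1.137536  ]), 'qvel': array([ 0.0042284 ,  0.00950083, -0.01820388, -0.02538393,  0.01114351,
        0.00034165]), 'effort': array([-5.50083909e-02, -4.09232962e+01,  2.12259096e+01,  4.89344135e+00,
       -1.13147590e-01,  3.42482599e-04]), 'ee_pos': array([ 0.459321  , -0.31677599,  0.06203506]), 'tool_rot': array([-3.13917123e+00,  1.99188102e-03, -3.03001707e+00]), 'force': array([-0.43056127, -0.22532167,  0.10889647]), 'moment': array([ 0.00312034, -0.05437297, -0.0638919 ]), 'grip_force': 0.3278661600934013, 'width': -0.00017175664148532646}
```

View pics/m1.png

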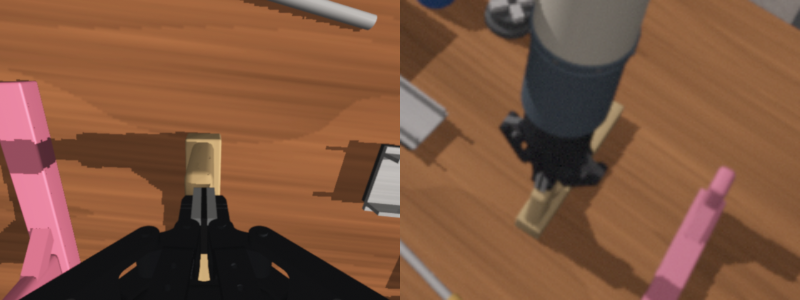

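```bash
python3 - <<'E'
from h import *
for f in('w1','s1'):
    W,p=cloud(f); w=W.reshape(-1,3); c=p.reshape(-1,3).astype(int)
    ok=~np.isnan(w[:,0]); w=w[ok];c=c[ok]
    ply=(c[:,0]>120)&(c[:,0]-c[:,2]>30)&(c[:,1]-c[:,2]>25)
    for z0,z1 in((.015,.03),(.04,.07),(.07,.09),(.09,.105)):
        q=w[ply&(w[:,2]>z0)&(w[:,2]<z1)&(abs(w[:,0]-.53)<.2)&(abs(w[:,1]+.31)<.07)]
        if len(q)>5: print(f,z0,len(q),[np.round(t,1) for t in cv2.minAreaRect(q[:,:2].astype(np.float32)*1000)],np.median(q,0).round(3))
i=camera_info('wrist');Rm=cv2.Rodrigues(np.array(i['rvec']))[0];print(-Rm.T@np.array(i['tvec']))
E
python3 - <<'E'
import cv2;a=cv2.imread('pics/w1.png');cv2.imwrite('pics/w1c.png',cv2.resize(a[180:480,220:440],(660,600)*1 if 0 else (440,600)))
E
```

```text
w1 0.015 1945 [array([ 523.2, -309.3]), array([169.8,  33.1]), np.float64(6.7)] [ 0.47  -0.304  0.024]
w1 0.04 239 [array([ 442.6, -313. ]), array([8.8, 2.5]), np.float64(53.1)] [ 0.442 -0.314  0.057]
w1 0.07 243 [array([ 442.7, -314. ]), array([9. , 2.5]), np.float64(54.1)] [ 0.442 -0.315  0.081]
w1 0.09 1004 [array([ 446.6, -320.1]), array([18.7, 12. ]), np.float64(89.8)] [ 0.445 -0.32   0.096]
s1 0.015 246 [array([ 549.4, -305.6]), array([226.6,  32. ]), np.float64(5.0)] [ 0.603 -0.308  0.024]
s1 0.04 15 [array([ 469. , -312.4]), array([ 6.8, 58.1]), np.float64(86.3)] [ 0.442 -0.311  0.053]
s1 0.07 14 [array([ 445.7, -309.2]), array([14. ,  3.3]), np.float64(34.1)] [ 0.442 -0.311  0.081]
s1 0.09 46 [array([ 445.6, -317.4]), array([ 9.5, 15.8]), np.float64(8.0)] [ 0.445 -0.317  0.096]
[ 0.37722971 -0.32519867  0.24057086]
```

View pics/w1c.png

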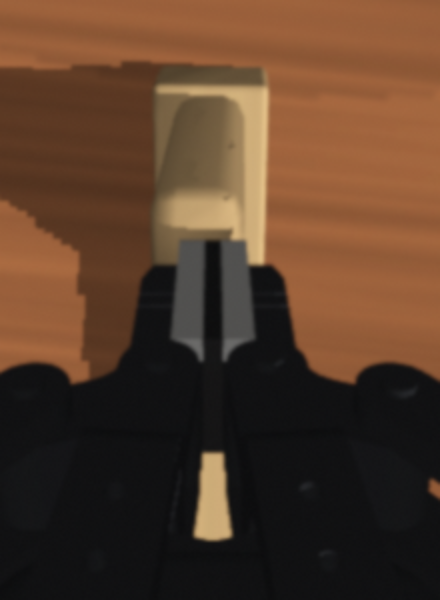

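Run:
```python
from h import *
W,p=cloud('w1'); z=np.load('pics/w1.npz')['d']
# crop px -> full: u=220+cu/2, v=180+cv/2
for cu,cv in((200,215),(185,235),(190,245),(200,260),(240,260),(212,270),(190,300),(235,300),(212,320),(190,330),(160,290),(212,400),(150,350),(212,500)):
    u,v=220+cu//2,180+cv//2; print((cu,cv),p[v,u],W[v,u].round(4),z[v,u].round(4))
```

```text
(200, 215) [197 165 115] [ 0.4461 -0.3208  0.0963] 0.1591
(185, 235) [125 102  71] [ 0.4508 -0.3236  0.0967] 0.1601
(190, 245) [80 79 78] [ 0.4491 -0.3223  0.104 ] 0.1527
(200, 260) [79 78 77] [ 0.4491 -0.3202  0.11  ] 0.1471
(240, 260) [81 80 79] [ 0.4478 -0.3128  0.1108] 0.1461
(212, 270) [14 14 15] [ 0.4487 -0.318   0.114 ] 0.1432
(190, 300) [81 80 79] [ 0.4493 -0.3217  0.1239] 0.1339
(235, 300) [81 80 79] [ 0.4476 -0.3143  0.1254] 0.1322
(212, 320) [15 16 16] [ 0.448  -0.318   0.1315] 0.1264
(190, 330) [80 79 78] [ 0.4492 -0.3215  0.1331] 0.1252
(160, 290) [19 19 21] [ 0.4533 -0.3271  0.1151] 0.1433
(212, 400) [21 21 21] [ 0.4596 -0.3167  0.1364] 0.1255
(150, 350) [16 16 17] [ 0.4468 -0.3273  0.1428] 0.1151
(212, 500) [204 172 120] [ 0.5904 -0.3023  0.0235] 0.2748
```

Run:
```python
from h import *
W,p=cloud('w0'); 
z=np.load('pics/w0.npz');Rm=cv2.Rodrigues(z['rvec'])[0];print('cam w0',-Rm.T@z['tvec'].reshape(3), 'ee z .2474')
g=W[300:420,130:560]; m=(g[...,2]>.15); q=g[m]; print('finger lowest z',np.percentile(q[:,2],[0,.5,2,10]), q[np.argmin(q[:,2])])
W,p=cloud('w1'); g=W[290:400,270:380]; c=p[290:400,270:380].max(-1)<110; q=g[c&(g[...,2]>.05)]; print('w1 finger lowest',np.percentile(q[:,2],[0,.5,2,10]))
print(p[285:320:2,310], W[285:320:2,310].round(4))
for n in('side',):
  W,p=cloud('s1'); d=(p.max(-1)<70)&(np.abs(W[...,0]-.459)<.04)&(np.abs(W[...,1]+.317)<.06)&(W[...,2]>.035); q=W[d]; print('side dark',len(q),np.percentile(q[:,2],[0,1,3,10]), q[np.argsort(q[:,2])[:5]])
```

```text
cam w0 [ 0.37991475 -0.32772371  0.42673107] ee z .2474
finger lowest z [0.29586905 0.29793594 0.3002981  0.30701272] [ 0.473831   -0.3607544   0.29586905]
w1 finger lowest [0.0916431  0.09443735 0.09757648 0.11156806]
[[192 160 112]
 [192 160 112]
 [192 160 112]
 [193 161 113]
 [166 137  95]
 [129 105  73]
 [125 103  71]
 [110  92  68]
 [ 89  83  74]
 [ 87  83  78]
 [ 85  82  78]
 [ 84  81  77]
 [ 82  80  77]
 [ 82  80  78]
 [ 80  80  77]
 [ 81  80  79]
 [ 81  80  78]
 [ 81  80  79]] [[ 0.4457 -0.325   0.0962]
 [ 0.4462 -0.3249  0.0972]
 [ 0.4471 -0.3248  0.097 ]
 [ 0.4473 -0.3247  0.0984]
 [ 0.4488 -0.3246  0.0972]
 [ 0.4492 -0.3245  0.0983]
 [ 0.4506 -0.3244  0.0973]
 [ 0.4509 -0.3243  0.0984]
 [ 0.4494 -0.3243  0.1031]
 [ 0.4496 -0.3242  0.1043]
 [ 0.4491 -0.3242  0.1069]
 [ 0.4494 -0.3241  0.1079]
 [ 0.4492 -0.324   0.1098]
 [ 0.4494 -0.324   0.111 ]
 [ 0.4492 -0.3239  0.1128]
 [ 0.4493 -0.3238  0.1141]
 [ 0.4494 -0.3238  0.1154]
 [ 0.4496 -0.3237  0.1165]]
side dark 2767 [0.10552015 0.12065187 0.14430411 0.16007304] [[ 0.45493859 -0.32168175  0.10552015]
 [ 0.44938215 -0.31362551  0.10737604]
 [ 0.45224309 -0.32085433  0.108428  ]
 [ 0.45136913 -0.30213565  0.11043222]
 [ 0.46069965 -0.32604146  0.11110236]]
```

The images explain the empty grasp. Both the wrist and side cameras put the shut fingertips at z ≈ 0.10, just above the handle top, while `ee_pos` reports 0.062. So the true tip is about 38 mm higher than reported, though x and y agree. I'll open, go 42 mm lower while watching the force, and close again.

Emit:
drive_tool:
  increments:
    - [[0,0,-0.02],[0,0,0],1]
    - [[0,0,-0.02],[0,0,0],1]
    - [[0,0,-0.02],[0,0,0],1]
    - [[0,0,-0.02],[0,0,0],1]

```text
time: 4.75
ee_pos: [0.4584, -0.3157, 0.0622]
tool_rot: [3.141, -0.0, -3.03]
force: [0.1, 0.7, -0.7]
width: 0.0724
grip_force: 0.0
```

Emit:
drive_tool:
  increments:
    - [[0,0,0.1],[0,0,0],1]
    - [[0,0,0.2],[0,0,0],1]
    - [[0,0,0.3],[0,0,0],1]
    - [[0,0,0.3],[0,0,0],1]

```text
time: 5.25
ee_pos: [0.4577, -0.3154, 0.0311]
tool_rot: [3.14, -0.002, -3.03]
force: [-0.1, -0.3, 0.2]
width: 0.0857
grip_force: 0.0
```

Emit:
drive_tool:
  increments:
    - [[0,0,0.07],[0,0,0],1]
    - [[0,0,0.14],[0,0,0],1]
    - [[0,0,0.14],[0,0,0],1]

```text
time: 5.62
ee_pos: [0.4581, -0.3155, 0.0177]
tool_rot: [3.141, -0.001, -3.03]
force: [0.0, -0.4, 1.2]
width: 0.085
grip_force: 0.0
```

Emit:
drive_tool:
  increments:
    - [[0,0,0],[0,0,0],-1]
    - [[0,0,0],[0,0,0],-1]
    - [[0,0,0],[0,0,0],-1]
    - [[0,0,0],[0,0,0],-1]
    - [[0,0,0],[0,0,0],-1]

```text
time: 6.25
ee_pos: [0.4587, -0.3158, 0.0186]
tool_rot: [-3.141, 0.0, -3.03]
force: [-0.1, 0.4, 0.5]
width: 0.0194
grip_force: 60.9
```

Gripped: width 19.4 mm at 61 N. Next I'll lift, turn and carry the shoe over the lane.

Run:
```python
from h import *
P=np.array([.4588,-.3157,.0180,-3.030])
plan(P,[(.4588,-.3157,.105,-3.03),(.461,-.29,.105,-2.3),(.4645,-.23,.105,-1.5598),])
```

```text
[-0.0, 0.0, -0.87, -0.0] -> [ 0.4588 -0.3157  0.105  -3.03  ]
[-0.05, 0.253, 0.0, -0.465] -> [ 0.461  -0.29    0.105  -2.2996]
[-0.471, 0.373, 0.0, -0.471] -> [ 0.4645 -0.23    0.105  -1.5597]
```

Emit:
drive_tool:
  increments:
    - [[0,0,-0.2],[0,0,0],-1]
    - [[0,0,-0.45],[0,0,0],-1]
    - [[0,0,-0.7],[0,0,0],-1]
    - [[0,0,-0.87],[0,0,0],-1]
    - [[0,0,-0.87],[0,0,0],-1]

```text
time: 6.88
ee_pos: [0.4591, -0.3159, 0.1062]
tool_rot: [-3.141, 0.002, -3.03]
force: [-0.9, -0.5, -2.7]
width: 0.0193
grip_force: 60.7
```

Emit:
drive_tool:
  increments:
    - [[-0.01,0.06,0],[0,0,-0.09],-1]
    - [[-0.02,0.12,0],[0,0,-0.2],-1]
    - [[-0.03,0.18,0],[0,0,-0.3],-1]
    - [[-0.04,0.22,0],[0,0,-0.4],-1]
    - [[-0.05,0.253,0],[0,0,-0.465],-1]

```text
time: 7.5
ee_pos: [0.4598, -0.2894, 0.1037]
tool_rot: [3.139, -0.001, -2.296]
force: [0.1, 0.1, -2.4]
width: 0.0193
grip_force: 60.6
```

Emit:
drive_tool:
  increments:
    - [[-0.1,0.08,0],[0,0,-0.1],-1]
    - [[-0.2,0.16,0],[0,0,-0.2],-1]
    - [[-0.3,0.24,0],[0,0,-0.3],-1]
    - [[-0.4,0.32,0],[0,0,-0.4],-1]
    - [[-0.471,0.373,0],[0,0,-0.471],-1]

```text
time: 8.12
ee_pos: [0.4634, -0.2292, 0.1039]
tool_rot: [3.139, 0.001, -1.556]
force: [-0.3, 0.2, -1.7]
width: 0.0192
grip_force: 60.6
```

Emit:
drive_tool:
  increments:
    - [[0,0,0],[0,0,0],-1]
    - [[0,0,0],[0,0,0],-1]

```text
time: 8.38
ee_pos: [0.4639, -0.2301, 0.1047]
tool_rot: [3.141, 0.0, -1.562]
force: [0.4, 0.3, -2.1]
width: 0.0193
grip_force: 60.6
```

Run:
```python
from h import *
s=state();print(s['ee_pos'],s['tool_rot'],s['force'],s['width'])
snap('top','t2'); snap('wrist','w2')
for f in('t2','w2'):
    W,p=cloud(f); w=W.reshape(-1,3); c=p.reshape(-1,3).astype(int)
    ply=(c[:,0]>120)&(c[:,0]-c[:,2]>30)&(c[:,1]-c[:,2]>25)
    with np.errstate(all='ignore'):
        q=w[(abs(w[:,0]-.4645)<.045)&(w[:,1]>-.27)&(w[:,1]<.04)&(w[:,2]>.07)&(w[:,2]<.135)&ply]
        print(f,len(q),[np.round(t,1) for t in cv2.minAreaRect(q[:,:2].astype(np.float32)*1000)] if len(q)>5 else '')
        if len(q)>5:
          for y in np.arange(-.22,0,.03):
            k=q[abs(q[:,1]-y)<.01]
            if len(k)>10: print(round(y,2),k[:,0].min().round(4),k[:,0].max().round(4),np.median(k[:,2]).round(4))
          print('ymax',q[:,1].max())
        b=w[(abs(w[:,0]-.4615)<.018)&(w[:,1]>-.03)&(w[:,1]<.13)&(abs(w[:,2]-.062)<.005)]
        if len(b): print('blank y',np.percentile(b[:,1],[1,99]))
```

```text
[ 0.46394551 -0.23013986  0.10472167] [ 3.14055353e+00  2.67803042e-04 -1.56231142e+00] [ 0.39627569  0.32641959 -2.08866384] 0.01932013147157664
t2 230 [array([ 464.2, -203.3]), array([30.6, 51.1]), np.float64(0.9)]
-0.22 0.4491 0.4797 0.1105
-0.19 0.4487 0.4771 0.1189
ymax -0.17786120222291446
blank y [0.00349015 0.12096522]
w2 2500 [array([ 463.9, -189. ]), array([ 34. , 123.5]), np.float64(0.5)]
-0.22 0.4476 0.4811 0.1098
-0.16 0.4472 0.4802 0.1096
-0.13 0.4472 0.4804 0.1097
ymax -0.12727137203412955
```

Emit:
drive_tool:
  increments:
    - [[0,0,0.2],[0,0,0],-1]
    - [[0,0,0.4],[0,0,0],-1]
    - [[0,0,0.55],[0,0,0],-1]
    - [[0,0,0.65],[0,0,0],-1]
    - [[0,0,0.65],[0,0,0],-1]

```text
time: 9.1
ee_pos: [0.464, -0.2301, 0.0399]
tool_rot: [3.141, 0.0, -1.56]
force: [0.3, 0.1, -2.3]
width: 0.0193
grip_force: 60.6
```

Emit:
drive_tool:
  increments:
    - [[-0.05,0,0],[0,0,0],-1]
    - [[-0.1,0,0],[0,0,0],-1]
    - [[-0.15,0,0],[0,0,0],-1]
    - [[-0.2,0,0],[0,0,0],-1]
    - [[-0.25,0,0],[0,0,0],-1]

```text
time: 9.72
ee_pos: [0.464, -0.2046, 0.0405]
tool_rot: [-3.141, -0.0, -1.56]
force: [-0.3, 0.7, -1.5]
width: 0.0189
grip_force: 60.6
```

Emit:
drive_tool:
  increments:
    - [[-0.05,0,0],[0,0,0],-1]
    - [[-0.1,0,0],[0,0,0],-1]
    - [[-0.15,0,0],[0,0,0],-1]
    - [[-0.2,0,0],[0,0,0],-1]
    - [[-0.25,0,0],[0,0,0],-1]

```text
time: 10.35
ee_pos: [0.4638, -0.1798, 0.0404]
tool_rot: [-3.142, -0.0, -1.56]
force: [0.2, -1.3, -0.9]
width: 0.0192
grip_force: 60.6
```

Emit:
drive_tool:
  increments:
    - [[-0.05,0,0],[0,0,0],-1]
    - [[-0.1,0,0],[0,0,0],-1]
    - [[-0.15,0,0],[0,0,0],-1]
    - [[-0.2,0,0],[0,0,0],-1]
    - [[-0.25,0,0],[0,0,0],-1]

```text
time: 10.98
ee_pos: [0.4638, -0.156, 0.041]
tool_rot: [-3.141, -0.002, -1.559]
force: [-1.2, -6.4, -0.6]
width: 0.0191
grip_force: 60.7
```

Emit:
drive_tool:
  increments:
    - [[-0.05,0,0],[0,0,0],-1]
    - [[-0.1,0,0],[0,0,0],-1]
    - [[-0.15,0,0],[0,0,0],-1]
    - [[-0.2,0,0],[0,0,0],-1]
    - [[-0.25,0,0],[0,0,0],-1]

```text
time: 11.6
ee_pos: [0.4636, -0.1314, 0.0411]
tool_rot: [-3.141, -0.003, -1.559]
force: [-0.2, -7.5, -1.0]
width: 0.0193
grip_force: 60.9
```

Emit:
drive_tool:
  increments:
    - [[-0.05,0,0],[0,0,0],-1]
    - [[-0.1,0,0],[0,0,0],-1]
    - [[-0.15,0,0],[0,0,0],-1]
    - [[-0.2,0,0],[0,0,0],-1]
    - [[-0.25,0,0],[0,0,0],-1]

```text
time: 12.22
ee_pos: [0.463, -0.1058, 0.0408]
tool_rot: [-3.141, -0.002, -1.56]
force: [-1.1, -4.4, -0.2]
width: 0.0195
grip_force: 60.8
```

Emit:
drive_tool:
  increments:
    - [[-0.05,0,0],[0,0,0],-1]
    - [[-0.1,0,0],[0,0,0],-1]
    - [[-0.15,0,0],[0,0,0],-1]
    - [[-0.2,0,0],[0,0,0],-1]
    - [[-0.25,0,0],[0,0,0],-1]

```text
time: 12.85
ee_pos: [0.4626, -0.0798, 0.0404]
tool_rot: [3.141, -0.0, -1.56]
force: [-0.7, -4.9, -0.3]
width: 0.0191
grip_force: 60.8
```

Emit:
drive_tool:
  increments:
    - [[-0.05,0,0],[0,0,0],-1]
    - [[-0.1,0,0],[0,0,0],-1]
    - [[-0.15,0,0],[0,0,0],-1]
    - [[-0.2,0,0],[0,0,0],-1]
    - [[-0.25,0,0],[0,0,0],-1]

```text
time: 13.48
ee_pos: [0.4624, -0.0547, 0.0404]
tool_rot: [3.141, 0.0, -1.56]
force: [0.3, -4.2, -0.5]
width: 0.0191
grip_force: 60.8
```

Emit:
drive_tool:
  increments:
    - [[-0.05,0,0],[0,0,0],-1]
    - [[-0.1,0,0],[0,0,0],-1]
    - [[-0.15,0,0],[0,0,0],-1]
    - [[-0.2,0,0],[0,0,0],-1]
    - [[-0.25,0,0],[0,0,0],-1]

```text
time: 14.1
ee_pos: [0.4621, -0.0298, 0.0404]
tool_rot: [3.141, -0.0, -1.56]
force: [-0.1, -4.3, -0.9]
width: 0.0193
grip_force: 60.8
```

Emit:
drive_tool:
  increments:
    - [[-0.05,0,0],[0,0,0],-1]
    - [[-0.1,0,0],[0,0,0],-1]
    - [[-0.15,0,0],[0,0,0],-1]
    - [[-0.18,0,0],[0,0,0],-1]
    - [[-0.2,0,0],[0,0,0],-1]

```text
time: 14.72
ee_pos: [0.4619, -0.0099, 0.0404]
tool_rot: [3.141, -0.0, -1.56]
force: [-1.1, -4.3, -0.5]
width: 0.0196
grip_force: 60.8
```

Run:
```python
from h import *
s=state();print(s['ee_pos'],s['force'])
snap('top','t3'); p=cv2.imread('pics/t3.png'); cv2.imwrite('pics/c3.png',cv2.resize(p[235:300,90:310],(792,234),interpolation=cv2.INTER_CUBIC))
```

```text
[ 0.46186773 -0.00989301  0.04037462] [-1.09525291 -4.2840193  -0.48442238]
```

View pics/c3.png

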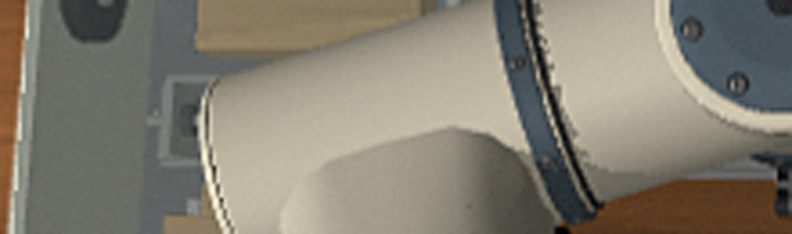

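The arm hides the blank in the top view, with only the bracket visible near (180,120) in the crop, so I'll find the bolt by feel. The steady pushing force is about 4.3 N.

Emit:
drive_tool:
  increments:
    - [[-0.03,0,0],[0,0,0],-1]
    - [[-0.06,0,0],[0,0,0],-1]
    - [[-0.1,0,0],[0,0,0],-1]
    - [[-0.13,0,0],[0,0,0],-1]
    - [[-0.16,0,0],[0,0,0],-1]

```text
time: 15.4
ee_pos: [0.4617, 0.006, 0.0404]
tool_rot: [3.141, -0.0, -1.56]
force: [0.4, -4.8, -0.3]
width: 0.0195
grip_force: 60.8
```

Emit:
drive_tool:
  increments:
    - [[-0.02,0,0],[0,0,0],-1]
    - [[-0.04,0,0],[0,0,0],-1]
    - [[-0.06,0,0],[0,0,0],-1]
    - [[-0.08,0,0],[0,0,0],-1]
    - [[-0.1,0,0],[0,0,0],-1]

```text
time: 16.02
ee_pos: [0.4614, 0.0164, 0.04]
tool_rot: [3.141, 0.001, -1.56]
force: [0.7, -1.8, -2.3]
width: 0.0191
grip_force: 60.3
```

Emit:
drive_tool:
  increments:
    - [[-0.006,0,0],[0,0,0],-1]
    - [[-0.012,0,0],[0,0,0],-1]
    - [[-0.018,0,0],[0,0,0],-1]
    - [[-0.024,0,0],[0,0,0],-1]
    - [[-0.03,0,0],[0,0,0],-1]

```text
time: 16.65
ee_pos: [0.4615, 0.0189, 0.0403]
tool_rot: [3.141, -0.0, -1.56]
force: [0.1, -2.2, -2.7]
width: 0.0194
grip_force: 60.4
```

Emit:
drive_tool:
  increments:
    - [[-0.006,0,0],[0,0,0],-1]
    - [[-0.012,0,0],[0,0,0],-1]
    - [[-0.018,0,0],[0,0,0],-1]
    - [[-0.024,0,0],[0,0,0],-1]
    - [[-0.03,0,0],[0,0,0],-1]

```text
time: 17.27
ee_pos: [0.4616, 0.022, 0.0404]
tool_rot: [3.142, -0.0, -1.56]
force: [0.0, -1.3, -3.9]
width: 0.0193
grip_force: 60.4
```

Emit:
drive_tool:
  increments:
    - [[-0.005,0,0],[0,0,0],-1]
    - [[-0.01,0,0],[0,0,0],-1]
    - [[-0.015,0,0],[0,0,0],-1]
    - [[-0.02,0,0],[0,0,0],-1]

```text
time: 17.77
ee_pos: [0.4615, 0.024, 0.0404]
tool_rot: [3.142, 0.0, -1.56]
force: [0.3, -1.5, -3.9]
width: 0.0192
grip_force: 60.4
```

Emit:
drive_tool:
  increments:
    - [[-0.005,0,0],[0,0,0],-1]
    - [[-0.01,0,0],[0,0,0],-1]
    - [[-0.015,0,0],[0,0,0],-1]
    - [[-0.02,0,0],[0,0,0],-1]

```text
time: 18.27
ee_pos: [0.4615, 0.026, 0.0404]
tool_rot: [3.142, 0.0, -1.56]
force: [0.6, -0.7, -2.6]
width: 0.0191
grip_force: 60.4
```

Emit:
drive_tool:
  increments:
    - [[-0.005,0,0],[0,0,0],-1]
    - [[-0.01,0,0],[0,0,0],-1]
    - [[-0.015,0,0],[0,0,0],-1]
    - [[-0.02,0,0],[0,0,0],-1]

```text
time: 18.77
ee_pos: [0.4615, 0.028, 0.0404]
tool_rot: [3.142, 0.0, -1.56]
force: [0.1, -2.0, -3.8]
width: 0.0193
grip_force: 60.4
```

Emit:
drive_tool:
  increments:
    - [[-0.005,0,0],[0,0,0],-1]
    - [[-0.01,0,0],[0,0,0],-1]
    - [[-0.015,0,0],[0,0,0],-1]
    - [[-0.02,0,0],[0,0,0],-1]

```text
time: 19.27
ee_pos: [0.4615, 0.03, 0.0404]
tool_rot: [3.142, -0.0, -1.56]
force: [0.2, -2.0, -5.2]
width: 0.0191
grip_force: 60.4
```

Emit:
drive_tool:
  increments:
    - [[-0.005,0,0],[0,0,0],-1]
    - [[-0.01,0,0],[0,0,0],-1]
    - [[-0.015,0,0],[0,0,0],-1]
    - [[-0.02,0,0],[0,0,0],-1]

```text
time: 19.77
ee_pos: [0.4614, 0.0319, 0.0404]
tool_rot: [3.142, 0.0, -1.56]
force: [-0.9, -2.7, -3.8]
width: 0.0197
grip_force: 60.4
```

Emit:
drive_tool:
  increments:
    - [[-0.005,0,0],[0,0,0],-1]
    - [[-0.01,0,0],[0,0,0],-1]
    - [[-0.015,0,0],[0,0,0],-1]

```text
time: 20.15
ee_pos: [0.4615, 0.0328, 0.0405]
tool_rot: [3.142, -0.001, -1.56]
force: [0.3, -6.9, -2.5]
width: 0.0194
grip_force: 60.4
```

Emit:
drive_tool:
  increments:
    - [[-0.004,0,0],[0,0,0],-1]
    - [[-0.004,0,0],[0,0,0],-1]
    - [[-0.004,0,0],[0,0,0],-1]

```text
time: 20.52
ee_pos: [0.4614, 0.0329, 0.0406]
tool_rot: [3.141, -0.002, -1.56]
force: [-0.4, -6.0, -1.8]
width: 0.0193
grip_force: 60.5
```

Emit:
drive_tool:
  increments:
    - [[-0.003,0,0],[0,0,0],-1]
    - [[-0.006,0,0],[0,0,0],-1]
    - [[-0.006,0,0],[0,0,0],-1]
    - [[-0.006,0,0],[0,0,0],-1]

```text
time: 21.02
ee_pos: [0.4614, 0.0329, 0.0407]
tool_rot: [3.141, -0.003, -1.56]
force: [0.0, -7.9, -1.7]
width: 0.0192
grip_force: 60.6
```

Emit:
drive_tool:
  increments:
    - [[-0.005,0,0],[0,0,0],-1]
    - [[-0.005,0,0],[0,0,0],-1]
    - [[-0.005,0,0],[0,0,0],-1]

```text
time: 21.4
ee_pos: [0.4614, 0.0329, 0.0409]
tool_rot: [3.141, -0.003, -1.56]
force: [0.6, -10.1, -0.7]
width: 0.0195
grip_force: 60.7
```

The blank is firmly against the bolt: about 10 N total at the wrist, with no further travel. I'll draw the shoe back straight.

Emit:
drive_tool:
  increments:
    - [[0.05,0,0],[0,0,0],-1]
    - [[0.13,0,0],[0,0,0],-1]
    - [[0.22,0,0],[0,0,0],-1]
    - [[0.31,0,0],[0,0,0],-1]
    - [[0.4,0,0],[0,0,0],-1]

```text
time: 22.02
ee_pos: [0.462, -0.0056, 0.0405]
tool_rot: [-3.141, -0.0, -1.56]
force: [0.3, -0.7, -4.3]
width: 0.0196
grip_force: 60.4
```

Emit:
drive_tool:
  increments:
    - [[0.09,0,0],[0,0,0],-1]
    - [[0.18,0,0],[0,0,0],-1]
    - [[0.27,0,0],[0,0,0],-1]
    - [[0.36,0,0],[0,0,0],-1]
    - [[0.45,0,0],[0,0,0],-1]

```text
time: 22.65
ee_pos: [0.4628, -0.0505, 0.0407]
tool_rot: [-3.141, 0.0, -1.56]
force: [-0.2, 0.8, -1.9]
width: 0.0194
grip_force: 60.6
```

Emit:
drive_tool:
  increments:
    - [[0.09,0,0],[0,0,0],-1]
    - [[0.18,0,0],[0,0,0],-1]
    - [[0.27,0,0],[0,0,0],-1]
    - [[0.36,0,0],[0,0,0],-1]
    - [[0.45,0,0],[0,0,0],-1]

```text
time: 23.28
ee_pos: [0.4628, -0.0957, 0.0404]
tool_rot: [3.142, 0.0, -1.56]
force: [0.2, 0.6, -1.7]
width: 0.0197
grip_force: 60.6
```

Emit:
drive_tool:
  increments:
    - [[0.09,0,0],[0,0,0],-1]
    - [[0.17,0,0],[0,0,0],-1]
    - [[0.2,0,0],[0,0,0],-1]
    - [[0.2,0,0],[0,0,0],-1]

```text
time: 23.78
ee_pos: [0.4631, -0.1152, 0.0404]
tool_rot: [-3.142, 0.0, -1.56]
force: [-1.0, 0.5, -2.2]
width: 0.0196
grip_force: 60.6
```

Emit:
drive_tool:
  increments:
    - [[0,0,0.008],[0,0,0],-1]
    - [[0,0,0.015],[0,0,0],-1]
    - [[0,0,0.015],[0,0,0],-1]

```text
time: 24.15
ee_pos: [0.4632, -0.115, 0.0391]
tool_rot: [-3.141, -0.0, -1.56]
force: [0.4, 0.1, -0.2]
width: 0.0191
grip_force: 60.9
```

Emit:
drive_tool:
  increments:
    - [[0,0,0],[0,0,0],0]
    - [[0,0,0],[0,0,0],1]
    - [[0,0,0],[0,0,0],1]
    - [[0,0,0],[0,0,0],1]
    - [[0,0,0],[0,0,0],1]

```text
time: 24.78
ee_pos: [0.4631, -0.1151, 0.0389]
tool_rot: [-3.142, 0.0, -1.56]
force: [0.3, 0.0, -0.2]
width: 0.0854
grip_force: 0.0
```

Emit:
drive_tool:
  increments:
    - [[0,0,-0.15],[0,0,0],1]
    - [[0,0,-0.4],[0,0,0],1]
    - [[0,0,-0.7],[0,0,0],1]
    - [[0,0,-1],[0,0,0],1]

```text
time: 25.28
ee_pos: [0.4629, -0.1151, 0.1398]
tool_rot: [3.141, -0.0, -1.56]
force: [1.2, 0.5, -0.1]
width: 0.0854
grip_force: 0.0
```

Emit:
drive_tool:
  increments:
    - [[0.5,-0.5,-0.4],[0,0,0],1]
    - [[0.9,-0.9,-0.8],[0,0,0],1]
    - [[0.9,-0.9,-0.8],[0,0,0],1]
    - [[0.9,-0.9,-0.8],[0,0,0],1]

```text
time: 25.78
ee_pos: [0.555, -0.2051, 0.2189]
tool_rot: [-3.141, -0.0, -1.562]
force: [1.1, 1.2, 0.3]
width: 0.0852
grip_force: 0.0
```

Run:
```python
from h import *
s=state();print(s['time'],s['ee_pos'],s['force'])
snap('top','t4');snap('side','s4'); p=cv2.imread('pics/t4.png')[190:340,80:400]; q=cv2.imread('pics/s4.png')[90:330,110:390]
cv2.imwrite('pics/m4.png',np.hstack([cv2.resize(p,(448,210)),cv2.copyMakeBorder(cv2.resize(q,(245,210)),0,0,0,0,cv2.BORDER_CONSTANT)]))
W,_=cloud('t4'); w=W.reshape(-1,3)
k=w[(abs(w[:,0]-.462)<.02)&(w[:,1]>-.17)&(w[:,1]<.145)&(w[:,2]>.037)&(w[:,2]<.13)]; print(np.percentile(k[:,1],[1,99]), np.median(k[:,2]),k[:,2].max())
```

```text
25.775 [ 0.55504214 -0.2051144   0.21886644] [1.14724124 1.18940697 0.25012555]
[0.05021293 0.08388131] 0.043913678596189526 0.048051572752583205
```

View pics/m4.png

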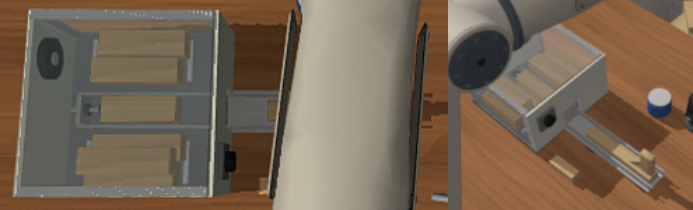

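The left view (top camera) shows the blank wholly inside against the bolt, spanning roughly (100–178, 108) in the composite. The right view (side camera) shows the shoe upright and flat in the tray, with its nose about 75 mm before the flap. The gripper is clear, so I'm handing in.

```bash
python3 -c "
from rig import *
print(finish_job())"
```

```text
the job is handed in; nothing more can be done
None
```

The job is handed in: the blank was pushed up against the stop bolt with about 10 N at the wrist, and the shoe was drawn back out, set down in the tray and released at about 26 s; the flap should be shut, since the blank's tail is about 74 mm past it, but no picture showed the flap itself.

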